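# Lock the carving turntable and set up a round inkstone on it

### The job

Lock the carving turntable: turn its wheel until an index hole lies under the lock, press the red plunger down through the window of the yellow keeper and, holding it down, drag the keeper fully across so that its tongue keeps the plunger down. Then lay the cork-faced pad flat on the middle of the wheel and set the round slate inkstone flat and centred on the pad, both laid down, not dropped. Leave the other things on the board and bench where they are.

Things in the scene. Friction and masses are not known exactly. Their poses are not given: they have to be found in the camera images.
- turntable: Carving turntable, fixed; origin on the wheel's axis at bench level, z up. In its frame (mm): green lock housing over the wheel's rim, x -166 to -92, y +-80, z 56 to 76, on a column (x -166 to -144, y +-60); keeper guides along y on the housing, at x -96 to -91 and -165 to -160, up to z 103; foot plate 14 high x down to -170, y +-55. Below, x, y, z always mean this frame.
- wheel (a joint): Wheel angle (rad, anticlockwise from above, endless, friction 0.12 N m, stays where left). Aluminium disc, diameter 280, top at z 48. Eight index holes (black spots, 17 wide, radius 128, 45 degrees apart): one lies exactly under the plunger at each multiple of pi/4 (0.785); any hole will do. The pin's round end draws itself into a hole less than about 3 mm off.
- wheel_top (a point): Centre of the wheel's top face, 48 mm above the bench; z up; turns with the wheel. Centring rings of radius 34, 55 and 100 are turned into the face.
- peg0 (a point): Centre of the top of brass peg 0 (of 4), fixed upright on the wheel to turn it by: diameter 16, 35 tall above the wheel's top face, on a radius of 78, halfway between two holes in angle.
- peg1 (a point): Centre of the top of brass peg 1 (of 4), fixed upright on the wheel to turn it by: diameter 16, 35 tall above the wheel's top face, on a radius of 78, halfway between two holes in angle.
- peg2 (a point): Centre of the top of brass peg 2 (of 4), fixed upright on the wheel to turn it by: diameter 16, 35 tall above the wheel's top face, on a radius of 78, halfway between two holes in angle.
- peg3 (a point): Centre of the top of brass peg 3 (of 4), fixed upright on the wheel to turn it by: diameter 16, 35 tall above the wheel's top face, on a radius of 78, halfway between two holes in angle.
- plunger (a joint): Travel of the red lock plunger (m): 0 up, 0.024 fully down; sprung up, about 5 N to start, 13 N fully down; moves straight down. With no hole under it, its pin stops on the wheel at 0.012. From about 0.018 on, its head is below the keeper, which can then pass over it.
- plunger_top (a point): Centre of the top of the plunger's red round head (diameter 44, 20 tall): x -128, y 0, z 110 when up, z 86 when fully down, its foot then sunk in a counterbore of the housing. Around the head the space between the guides is open down to the housing's top at z 76.
- keeper (a joint): Travel of the yellow keeper plate (m) towards +y: starts near 0 (open); 0.034 at its stop (fully across). Friction about 1.5 N, stays where left. A head that is up blocks it. Once its tongue is over the pressed head, the head stays down by itself, resting against the tongue at a plunger travel of about 0.018.
- keeper_window (a point): Centre of the keeper's window, at the plate's top. Plate 64 (x) by 118 (y), z 92 to 98. Window 54 long (y), 50 wide (x); the raised head stands up through it. Solid tongue, 50 long, on its -y side; a bar 14 wide on its +y side. Closed fingertips fit in the window: pressing the head down and moving to +y, they push this bar and drag the keeper while still on the head.
- keeper_tab (a point): Middle of the top edge of the keeper's upright thumb tab at the tongue's -y end: 40 (x) by 6 (y), 16 high, top at z 114.
- board: Plywood stock board fixed on the bench, 280 (x) by 260 (y), 12 thick; origin at the centre of its underside.
- pad: Plywood pad faced with cork on top: disc of diameter 66, 14 thick, about 35 g; origin at the centre of its underside, z up. Lies on the board.
- stone: Round dark slate inkstone, already hollowed on top: disc of diameter 68, 24 thick, about 0.23 kg; origin at the centre of its underside, z up. Lies on the board.
- lid: Bystander: round dark wooden lid, diameter 70, 13 thick, on the board; not wanted here. Origin at the centre of its underside.
- chisel: Bystander: chisel lying on the board along its own x, from x -81 to +89, up to 20 wide and 18 high; origin on its underside.
- seal_a: Bystander: reddish seal stone standing on the board, 28 x 28 x 70 high; origin at the centre of its underside.
- seal_b: Bystander: pale seal stone standing on the board, 28 x 28 x 62 high; origin at the centre of its underside.
- bottle: Bystander: white bottle with blue cap, diameter 60, 160 high, standing on the bench; origin at the centre of its underside.
- oilstone: Bystander: sharpening stone in a wooden holder on the bench, 160 (x) x 52 (y) x 32 high; origin at the centre of its underside.
- mallet: Bystander: wooden mallet lying on the bench, handle from x -100, head 56 (x) x 95 (y) x 50 high centred at x +75; origin on its underside.
Mind the look-alikes: they are no part of the job. Of the things that look like the stone, the middle-sized one is meant. Leave any purple look-alike of the pad alone.

How it is judged:
On the way, in this order (a step that is already met when the one before it is completed fails the run):
1. the plunger is pressed down into an index hole (value of joint plunger above 0.0165 m), for 0.1 s.
2. the keeper is across and keeps the plunger down by itself (value of joint plunger above 0.016 m and value of joint keeper above 0.027 m and contact force between the fingers and plunger below 0.3 N), for 0.2 s.
3. the pad lies flat on the middle of the wheel, let go (value of joint plunger above 0.016 m and value of joint keeper above 0.027 m and horizontal distance between pad and wheel_top below 0.008 m and z of pad in the frame of wheel_top between -0.003 and 0.003 m and angle between pad's own z axis and vertical below 0.06 rad and contact force between the fingers and pad below 0.1 N), for 0.2 s.
At the end, for the whole second after the job is handed in: The plunger is held down in an index hole (travel over 16 mm) by the keeper, which is across by more than 27 of its 34 mm; the pad lies flat on the wheel within 8 mm of its centre; the stone lies flat on the pad, within 8 mm of the pad's centre and 10 mm of the wheel's; both at rest and let go (value of joint plunger above 0.016 m and value of joint keeper above 0.027 m and horizontal distance between pad and wheel_top below 0.008 m and z of pad in the frame of wheel_top between -0.003 and 0.003 m and angle between each of pad, stone's own z axis and vertical below 0.06 rad and horizontal distance between stone and wheel_top below 0.01 m and horizontal distance between stone and pad below 0.008 m and z of stone in the frame of wheel_top between 0.011 and 0.017 m and linear speed of each of stone, pad below 0.02 m/s); the robot touches nothing.
It fails at once if the lid or the chisel is shifted by more than 25 mm (distance of any of lid, chisel from where it was at the start of the episode above 0.025 m).
It fails at once if a seal stone is shifted by more than 25 mm or tipped over (distance of any of seal_a, seal_b from where it was at the start of the episode above 0.025 m or angle between any of seal_a, seal_b's own z axis and vertical above 0.4 rad).
It fails at once if the bottle, oilstone or mallet is shifted by more than 25 mm, or the bottle tipped over (distance of any of bottle, oilstone, mallet from where it was at the start of the episode above 0.025 m or angle between bottle's own z axis and vertical above 0.4 rad).
It fails at once if the stone or the pad is dropped (from more than about 10 mm: moves faster than 0.35 m/s with no finger on it) ((linear speed of stone above 0.35 m/s and contact force between the fingers and stone below 0.05 N) or (linear speed of pad above 0.35 m/s and contact force between the fingers and pad below 0.05 N)).
It also fails if it takes over 72 s, if anything falls off the work surface, if the arm or the gripper's body presses on something with over 40 N, if the wrist force passes 120 N, or if a joint passes its speed limit or range.

### The arm

A 7-joint arm with a two-finger parallel gripper is mounted at the origin on the work surface. World frame = base frame: x ahead of the robot, y to its left, z up, the work surface at z = 0. Lengths are in m, angles in rad, forces in N, time in s.
With the tool pointing down it reaches from about 0.4 to 0.85 m from the base axis. Payload 10.4 kg.
Tool frame: the origin (TCP) lies on the centre line of the jaws, within the pads' length; the fingertips stand 11 mm ahead of it and the grasp point (between the pads) lies 8 mm behind it; z points along the fingers, y is the line along which they close (so a half turn about z gives the same grasp; the last joint's range is limited). The gripper opens to 87 mm and grips with 3 to 60 N. Pads are 19 mm wide; open, the fingers measure 117 mm over their backs; the gripper's body (75 mm by 190 mm) begins 51 mm behind the grasp point.
Start: joints at [-1.337, 0.332, -0.065, 1.46, 0.022, 1.35, -0.088], TCP at [0.159, 0.605, 0.234] pointing down, gripper open.
Joint ranges: [-2.6, 2.6], [-0.5, 2.12], [-1.47, 1.34], [0.16, 2.42], [-1.27, 4.41], [0.06, 2.06], [-2.6, 2.6]. Speed limits (rad/s): [2.22, 2.22, 2.79, 2.79, 3.14, 3.14, 3.14].

### API

Orientations are given as a unit quaternion [x, y, z, w].
In Python, from bench import r gives the robot as it stands.
- The arm moves only by the shell command python3 -m pendant 'ROWS' [OPENING] [FORCE]. ROWS is JSON, a list of rows, each a list of 4 numbers: the shift along the tool's x, y, z in m, then the turn about the tool's z in rad. A call has 1 to 8 rows; each row shifts and turns the commanded pose from where the row before left it, along the tool's axes as they then stand; what a row does not reach is not made up. A row lasts 1/12 s, in which the tool goes at most 41.7 mm and 7.16 degrees, less where a joint would pass 70% of its speed; a pose out of reach is approached as far as the arm can. A call with a gripper value outside its range is refused whole. OPENING is the opening, from 0 (shut) to 1 (fully open), set as the call begins (- or left out, the last holds). The fingers move at their own pace and stop on an object; FORCE is the grip in N (left out, the last holds). Time passes only in rows, so rows that do not move let the fingers close. It gives the time, the measured TCP pose, the force, the opening and the grip force at its end, in the units of the state.
- r.read_state(): the state, without advancing time (a new reading comes with each control period).
- r.camera(name): name is "side" or "top"; returns a dict with "img" (480x640x3 uint8, red, green, blue), "camera_matrix" (3x3 intrinsics, pixels), "xyz" and "attitude" of the camera in the world. Camera axes: x right, y down, z forward; pixel columns grow to the right and rows downward; lengths in m; the calibration is good to about 2 mm. A picture is of the moment at which its call begins. There is no depth.
- r.close_job(): hands the job in; it is judged then, once.
Trained networks look in the newest picture that a camera, given by its name, has taken for a name from the list of things; names that differ only in an ending like _2 or _b are one class to them, and where a whole thing is asked for, a point or a joint stands for the part that bears it (a point fixed in the world has none). Each returns a list of dicts, best first, with "score" (0 to 1); they miss things now and then, are a little off and sometimes report something else, mostly with a low value. They report only what shows in the picture. A call takes as long as a camera call. They do not tell look-alikes from the thing itself.
- r.outline_of(thing, camera): "mask" (480x640 bool, what is visible of it) and "bbox" ([centre column, centre row, width, height] in pixels, round what is visible of it).
The state is a dict: "time": time; "joint_positions": joint angles; "joint_vel": joint speeds; "joint_torque": joint torques, N m; "ee_pos": TCP position; "eef_rot": TCP orientation; "ft_force": force on the tool from outside, world axes, zero at the start; "torque": the same for the moment, N m; "width": finger opening in m; "grip_force": force on a finger pad.
Only numpy, scipy, OpenCV 4.12 (cv2) and the standard library are available. Lean on these libraries where they do the work, as an engineer would, in place of code of your own. Each camera call takes 0.05 s, during which the arm holds its last target. There are 200 camera calls.

## Working session

There is one attempt and no reset: what is moved stays moved. The work goes in short steps, Python scripts to look and compute and a shell command to move; the robot and the scene stay as the last step left them, time stands still between calls to the robot, and variables do not carry over. Pictures are saved under pics/ and viewed, at most 10 in all, crops included, and the job is handed in when it is done.

```bash
ls; mkdir -p pics; cat > h.py <<'E'
import numpy as np, cv2
from scipy.spatial.transform import Rotation as R
from bench import r
def cam(n):
    c=r.camera(n); return c
def proj(c,P):
    P=np.atleast_2d(P); Rm=R.from_quat(c['attitude']).as_matrix() if np.size(c['attitude'])==4 else np.array(c['attitude'])
    q=(P-c['xyz'])@Rm; u=q@np.array(c['camera_matrix']).T; return u[:,:2]/u[:,2:]
def ray(c,uv):
    Rm=R.from_quat(c['attitude']).as_matrix() if np.size(c['attitude'])==4 else np.array(c['attitude'])
    d=Rm@np.linalg.inv(c['camera_matrix'])@np.array([uv[0],uv[1],1.]); return np.array(c['xyz']),d/np.linalg.norm(d)
def atz(c,uv,z):
    o,d=ray(c,uv); return o+d*(z-o[2])/d[2]
def tri(c1,u1,c2,u2):
    o1,d1=ray(c1,u1);o2,d2=ray(c2,u2)
    s=np.linalg.lstsq(np.c_[d1,-d2],o2-o1,rcond=None)[0]
    a,b=o1+s[0]*d1,o2+s[1]*d2; return (a+b)/2,np.linalg.norm(a-b)
E
python3 - <<'E'
from h import *
np.set_printoptions(precision=4,suppress=True)
s=r.read_state(); print({k:np.round(v,3) for k,v in s.items()})
for n in('top','side'):
    c=cam(n); print(n,c['xyz'],c['attitude'],c['camera_matrix'])
    cv2.imwrite(f'pics/{n}0.png',c['img'][:,:,::-1])
    for t in('turntable','board','pad','stone','lid','plunger','keeper','peg0','seal_a','chisel','bottle','mallet','oilstone'):
        print(t,[(round(o['score'],2),np.round(o['bbox']).astype(int).tolist()) for o in r.outline_of(t,n)])
E
```

```text
pics
{'time': np.float64(0.0), 'joint_positions': array([-1.337,  0.333, -0.065,  1.461,  0.022,  1.35 , -0.089]), 'joint_vel': array([ 0.   ,  0.002,  0.001, -0.001, -0.001, -0.   , -0.002]), 'joint_torque': array([  0.   , -62.326,   0.025, -38.989,  -0.061,   0.04 ,   0.   ]), 'ee_pos': array([0.159, 0.604, 0.233]), 'eef_rot': array([ 0.128,  0.992, -0.001, -0.   ]), 'ft_force': array([ 0.218,  0.749, -0.032]), 'torque': array([ 0.092,  0.028, -0.011]), 'grip_force': np.float64(0.0), 'width': np.float64(0.087)}
top [ 0.3182 -0.0082  1.1808] [ 0.7341 -0.6692  0.0779 -0.0854] [[500.644    0.     310.3994]
 [  0.     500.644  246.0788]
 [  0.       0.       1.    ]]
turntable [(0.71, [407, 266, 136, 139])]
board [(0.95, [230, 253, 110, 119])]
pad [(0.68, [208, 276, 29, 31]), (0.62, [208, 344, 28, 27])]
stone [(0.87, [135, 220, 39, 43]), (0.59, [154, 179, 24, 22])]
lid [(0.84, [262, 272, 32, 30]), (0.69, [324, 174, 27, 42])]
plunger [(0.78, [433, 297, 21, 17])]
keeper [(0.97, [440, 298, 57, 50])]
peg0 [(0.67, [397, 255, 120, 115])]
seal_a [(0.62, [196, 213, 16, 21]), (0.55, [267, 213,
[... 532 characters left out ...]
6]), (0.62, [262, 228, 22, 16]), (0.17, [365, 443, 122, 75])]
stone [(0.97, [285, 194, 29, 21]), (0.63, [311, 226, 24, 18]), (0.41, [319, 195, 15, 9])]
lid [(0.2, [356, 322, 126, 94]), (0.18, [263, 230, 22, 12])]
plunger [(0.91, [324, 334, 23, 22])]
keeper [(0.62, [336, 340, 67, 42]), (0.58, [358, 327, 134, 95]), (0.23, [272, 239, 56, 15]), (0.18, [323, 335, 22, 22])]
peg0 [(0.65, [355, 323, 126, 95])]
seal_a [(0.76, [306, 208, 14, 22]), (0.56, [331, 237, 8, 27])]
chisel [(0.55, [273, 240, 54, 16])]
bottle [(0.62, [386, 247, 24, 62])]
mallet [(0.66, [365, 443, 123, 74])]
oilstone [(0.93, [229, 203, 55, 23]), (0.74, [271, 243, 54, 15]), (0.64, [325, 336, 23, 19]), (0.61, [356, 326, 135, 92])]
```

View pics/top0.png

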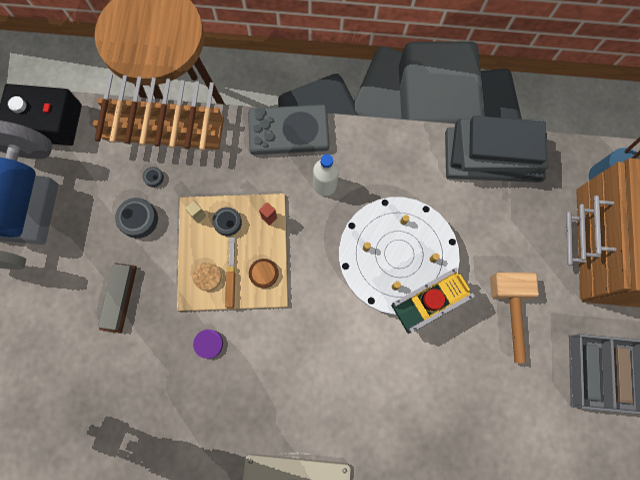

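View pics/side0.png

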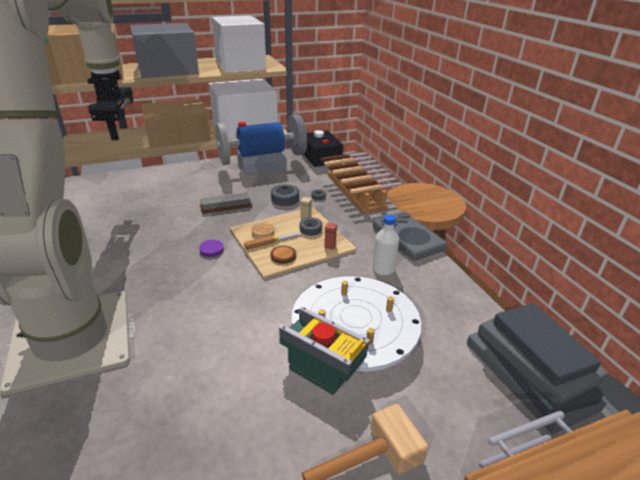

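Candidates: for the stone there is a large one at top (136,218), a middle one at (228,221) on the board and a small one at (152,177). I choose the middle one. For the pad there is cork at (207,276) on the board and purple at (208,344), and I choose cork. The lid at (263,272) isn't wanted. Next is a close crop to check the choice, and the measurements.

```bash
cat > m.py <<'E'
from h import *
from scipy.optimize import least_squares
np.set_printoptions(precision=4,suppress=True)
def cyl(x,y,z0,d,h,n=72):
    a=np.linspace(0,2*np.pi,n,endpoint=False); c=np.c_[x+d/2*np.cos(a),y+d/2*np.sin(a)]
    return np.r_[np.c_[c,np.full(n,z0)],np.c_[c,np.full(n,z0+h)]]
def hullbox(c,P):
    q=proj(c,P).astype(np.float32); h=cv2.convexHull(q); M=cv2.moments(h); a=q.min(0);b=q.max(0)
    return np.array([M['m10']/M['m00'],M['m01']/M['m00']]),a,b
def masks(c,name,near,r=20):
    best=None
    for o in r_(name,c): pass
def cent(m):
    v,u=np.nonzero(m); return np.array([u.mean(),v.mean()]),len(u)
E
python3 - <<'E'
from m import *
ct=cam('top'); T=ct['img']
cs=cam('side'); S=cs['img']
a=cv2.resize(T[180:320,170:310],(560,560),interpolation=cv2.INTER_CUBIC)[:,:,::-1]
b=cv2.resize(S[200:290,210:370],None,fx=3.5,fy=3.5,interpolation=cv2.INTER_CUBIC)
cv2.imwrite('pics/b1.png',a[:,:])
cv2.imwrite('pics/w1.png',np.vstack([cv2.resize(T[190:340,330:480],(450,450),interpolation=cv2.INTER_CUBIC)])[:,:,::-1])
for (u,v) in [(228,221),(207,276),(208,344),(136,218),(263,272)]: print((u,v),atz(ct,(u,v),.02))
print('wheel',atz(ct,(399,254),.048),'plunger',atz(ct,(433,299),.11))
# mask centroids
for n,c in(('top',ct),('side',cs)):
  for t in('stone','pad','lid'):
    for o in r.outline_of(t,n): print(n,t,round(o['score'],2),*cent(o['mask']),np.round(o['bbox'],1))
for n,I in(('top',T),('side',S)):
    g=cv2.cvtColor(I,cv2.COLOR_RGB2GRAY)
    w=(slice(203,237),slice(210,246)) if n=='top' else (slice(214,238),slice(297,326))
    for th in(70,90,110): print(n,th,cent(g[w]<th)[0]+[w[1].start,w[0].start],(g[w]<th).sum())
E
```

```text
(228, 221) [0.6345 0.2205 0.02  ]
(207, 276) [0.4966 0.2522 0.02  ]
(208, 344) [0.3413 0.228  0.02  ]
(136, 218) [0.6214 0.4427 0.02  ]
(263, 272) [0.5182 0.1223 0.02  ]
wheel [ 0.5846 -0.1897  0.048 ] plunger [ 0.478  -0.2574  0.11  ]
top stone 0.78 [152.7439 177.4482] 328 [153.1 178.6  16.9  16.7]
top stone 0.72 [394.7916 250.6307] 9774 [398.5 258.3 123.6 113.6]
top stone 0.68 [226.773  221.2669] 652 [226.4 221.3  27.3  32.8]
top stone 0.6 [136.6444 218.1828] 1406 [137.4 219.   36.9  41.4]
top pad 0.9 [206.2744 276.6877] 634 [206.7 277.9  30.3  25.1]
top pad 0.87 [207.8892 343.5288] 677 [206.2 342.4  32.2  27.9]
top lid 0.88 [262.9388 273.1957] 654 [263.  274.9  26.8  31.5]
top lid 0.63 [394.9229 250.8122] 9853 [398.3 257.3 118.  112.8]
side stone 0.93 [310.8145 226.2812] 345 [311.5 227.   23.3  15.4]
side stone 0.55 [285.2244 194.2855] 557 [287.2 194.7  29.1  19.2]
side stone 0.52 [318.4106 193.9073] 151 [319.9 195.7  16.2  13.6]
side pad 0.93 [211.4735 247.6   ] 340 [211.4 248.4  20.7  17.8]
side pad 0.77 [262.0453 229.9962] 265 [262.1 229.9  23.2  15.8]
side lid 0.69 [283.0933 253.8133] 375 [284.5 256.3  22.   15.8]
top 70 [227.3438 222.0455] 352
top 90 [227.1606 221.7784] 573
top 110 [226.3997 221.3883] 703
side 70 [310.5075 229.709 ] 134
side 90 [310.6571 227.5551] 245
side 110 [310.6774 226.4946] 372
```

View pics/b1.png

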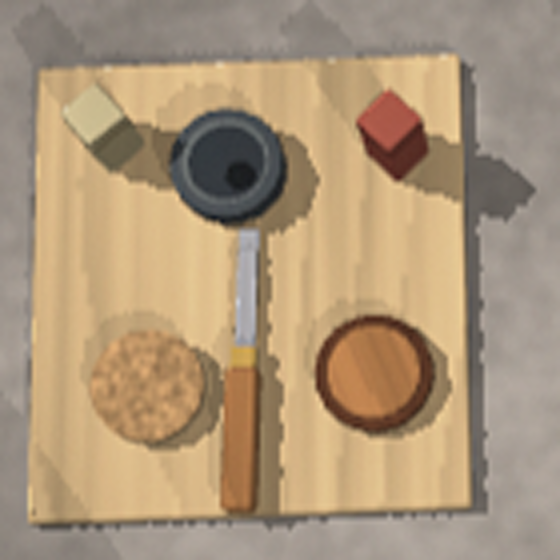

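View pics/w1.png

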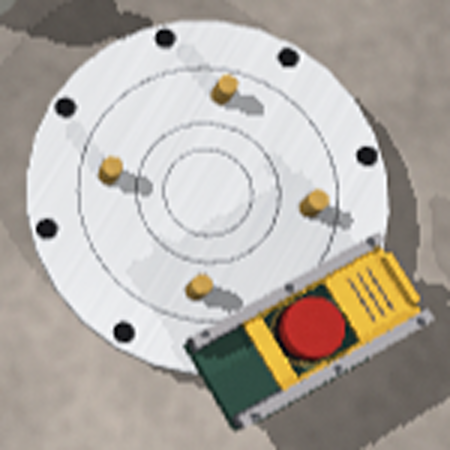

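The crop confirms the choice: dark hollowed stone of middle size at top (227,221), cork pad at (207,276). In the wheel crop (3x, offset 330,190) six holes, four pegs and the red head at about (313,327) show; the keeper tab is on the right (-y) end. Now I fit poses.

```bash
cat > fit.py <<'E'
from m import *
def fit():
    ct=cam('top');T=ct['img']; cs=cam('side')
    out={}
    # holes top: dark blobs on wheel
    g=cv2.cvtColor(T,cv2.COLOR_RGB2GRAY)
    hs=[]
    n,l,st,ce=cv2.connectedComponentsWithStats((g[190:330,335:465]<80).astype(np.uint8))
    cw=np.array([399,254])
    for i in range(1,n):
        p=ce[i]+[335,190]; 
        if 18<st[i,4]<60 and 45<np.linalg.norm(p-cw)<62: hs.append(p)
    hsv=cv2.cvtColor(T,cv2.COLOR_RGB2HSV)
    red=((hsv[...,0]<6)|(hsv[...,0]>174))&(hsv[...,1]>190)&(hsv[...,2]>150)
    red[:270]=0; red[:,:380]=0; red[:,480:]=0
    pl=cent(red)[0]
    hs=np.array(hs); return ct,cs,hs,pl
def tf(p,q): # turntable->world
    c,s=np.cos(p[2]),np.sin(p[2]); q=np.atleast_2d(q); return np.c_[p[0]+c*q[:,0]-s*q[:,1],p[1]+s*q[:,0]+c*q[:,1],q[:,2]]
def holes(p):
    a=p[3]+np.arange(8)*np.pi/4; return tf(p,np.c_[.128*np.cos(a),.128*np.sin(a),np.full(8,.048)])
def solve(ct,hs,pl,p0):
    def f(p):
        H=proj(ct,holes(p)); d=[H[np.argmin(((H-h)**2).sum(1))]-h for h in hs]
        return np.r_[np.ravel(d),proj(ct,tf(p,[-.128,0,.110]))[0]-pl]
    best=min((least_squares(f,[*p0,t]) for t in np.linspace(-.39,.39,7)),key=lambda s:s.cost)
    return best.x,best.fun
E
python3 - <<'E'
from fit import *
ct,cs,hs,pl=fit(); print(hs.round(1).tolist(),pl)
d=np.array([.478-.5846,-.2574+.1897]); yaw=np.arctan2(-d[1],-d[0])
p,res=solve(ct,hs,pl,[.5846,-.1897,yaw]); print('turntable',p,'deg',np.degrees(p[2:]),'res',res.round(2))
for off in(np.pi/8,3*np.pi/8):
    a=p[3]+off+np.arange(4)*np.pi/2; P=tf(p,np.c_[.078*np.cos(a),.078*np.sin(a),np.full(4,.083)])
    print('pegs',P,(proj(ct,P)-[330,190])*[3,3],'side',proj(cs,P).round(0).tolist())
for z in(.048,): print('side wheel',proj(cs,tf(p,[0,0,z])),'plunger side',proj(cs,tf(p,[-.128,0,.11])))
print('window',tf(p,[-.128,0,.098]))
# objects, z free
O={'stone':((226.77,221.27),(310.8,226.3),.068,.024),'pad':((206.3,276.9),(262.0,230.0),.066,.014)}
for k,(u,v,D,h) in O.items():
    f=lambda q:np.r_[hullbox(ct,cyl(*q,D,h))[0]-u,hullbox(cs,cyl(*q,D,h))[0]-v]
    s=least_squares(f,[.55,.2,.012]); print(k,s.x,s.fun)
    f2=lambda q:f([*q,.012]); s=least_squares(f2,[.55,.2]); print('  z fixed',s.x,s.fun)
q=R.from_quat(r.read_state()['eef_rot']).as_matrix(); print(q)
E
```

```text
[[384.5, 202.1], [425.5, 208.8], [351.4, 225.3], [451.8, 241.4], [345.1, 265.8], [370.8, 300.4]] [434.4047 298.7926]
turntable [ 0.5856 -0.1891  0.5887 -0.269 ] deg [ 33.7276 -15.4152] res [ 0.02  0.11  0.08 -0.03 -0.04  0.08  0.02  0.05  0.06  0.04 -0.02 -0.03
 -0.1  -0.18]
pegs [[ 0.6446 -0.1381  0.083 ]
 [ 0.5346 -0.1301  0.083 ]
 [ 0.5265 -0.2401  0.083 ]
 [ 0.6365 -0.2482  0.083 ]] [[151.222   99.0976]
 [131.4475 240.1471]
 [279.2264 264.3343]
 [295.8231 122.2352]] side [[371.0, 284.0], [324.0, 292.0], [341.0, 327.0], [391.0, 317.0]]
pegs [[ 0.5912 -0.1113  0.083 ]
 [ 0.5078 -0.1834  0.083 ]
 [ 0.5799 -0.2669  0.083 ]
 [ 0.6633 -0.1948  0.083 ]] [[111.3059 163.964 ]
 [201.3284 282.3369]
 [318.0261 197.4155]
 [227.0583  82.0981]] side [[344.0, 282.0], [322.0, 311.0], [371.0, 330.0], [390.0, 298.0]]
side wheel [[355.5511 316.204 ]] plunger side [[322.7685 329.8864]]
window [[ 0.4791 -0.2602  0.098 ]]
stone [0.633  0.2222 0.0118] [ 0.0995 -0.2499 -0.3006  0.0431]
  z fixed [0.6329 0.2221] [ 0.1337 -0.2444 -0.307   0.0006]
pad [0.4945 0.253  0.0144] [ 0.0441 -0.1032 -0.1753  0.0021]
  z fixed [0.4949 0.254 ] [-0.1648 -0.1646 -0.0748  0.4889]
[[-0.9672  0.254  -0.    ]
 [ 0.254   0.9672  0.0001]
 [ 0.      0.0001 -1.    ]]
```

The wheel needs to turn about +15.4° (0.269 rad anticlockwise). I'll grip the far peg at (0.663,-0.195) and carry it round. First the transit.

```bash
cat > go.py <<'E'
# usage: go.py x y z phi_deg : shift in present tool axes, and turn about tool z needed
import sys; from h import *
s=r.read_state(); M=R.from_quat(s['eef_rot']).as_matrix(); phi=np.degrees(np.arctan2(M[1,1],M[0,1]))
t=[float(a) for a in sys.argv[1:]]
d=M.T@(np.array(t[:3])-s['ee_pos']); w=(t[3]-phi+90)%180-90
print('t',round(float(s['time']),2),'pos',s['ee_pos'].round(4),'phi',phi.round(2),'shift',d.round(4),'turn',np.radians(-w).round(4),'j7',np.round(s['joint_positions'][[6]],2),'F',s['ft_force'].round(1),'w',round(float(s['width']),4))
E
R1='[-0.0288,-0.0269,0,0]'
python3 -m pendant '[[-0.0288,-0.0269,0,0],[-0.0288,-0.0269,0,0],[-0.0288,-0.0269,0,0],[-0.0288,-0.0269,0,0],[-0.0288,-0.0269,0,0],[-0.0288,-0.0269,0,0],[-0.0288,-0.0269,0,0],[-0.0288,-0.0269,0,0]]' 0.6 20
python3 -m pendant '[[-0.0288,-0.0269,0,0],[-0.0288,-0.0269,0,0],[-0.0288,-0.0269,0,0],[-0.0288,-0.0269,0,0],[-0.0288,-0.0269,0,0],[-0.0288,-0.0269,0,0],[-0.0288,-0.0269,0,0],[-0.0288,-0.0269,0,0]]'
python3 -m pendant '[[-0.0288,-0.0269,0,0],[-0.0288,-0.0269,0,0],[-0.0288,-0.0269,0,0],[-0.0288,-0.0269,0,0],[-0.0288,-0.0269,0,0],[-0.0288,-0.0269,0,0],[-0.0288,-0.0269,0,0],[-0.0288,-0.0269,0,0]]'
python3 -m pendant '[[0,0,0,-0.115],[0,0,0,-0.115],[0,0,0,-0.115],[0,0,0,-0.115],[0,0,0,-0.115],[0,0,0,0]]'
python3 go.py 0.6633 -0.1948 0.063 108.3
```

```text
time: 2.57
ee_pos: [0.3276, 0.3361, 0.2338]
eef_rot: [0.128, 0.992, 0.0, 0.0]
ft_force: [1.5, -0.3, -0.1]
width: 0.0532
grip_force: 0.0
time: 3.23
ee_pos: [0.4958, 0.0694, 0.234]
eef_rot: [0.128, 0.992, 0.0, 0.0]
ft_force: [0.5, 2.1, 0.2]
width: 0.0522
grip_force: 0.0
time: 3.9
ee_pos: [0.6643, -0.1967, 0.2333]
eef_rot: [0.127, 0.992, 0.0, 0.0]
ft_force: [0.9, 1.6, 0.8]
width: 0.0521
grip_force: 0.0
time: 4.4
ee_pos: [0.6633, -0.1955, 0.2335]
eef_rot: [-0.161, 0.987, 0.0, 0.0]
ft_force: [0.7, 1.1, 0.2]
width: 0.0525
grip_force: 0.0
t 4.4 pos [ 0.6633 -0.1955  0.2335] phi 108.54 shift [-0.0002  0.0006  0.1705] turn 0.0043 j7 [2.28] F [0.7 1.1 0.2] w 0.0525
```

```bash
python3 -c "
from h import *
print(r.read_state()['joint_positions'].round(2))"
python3 -m pendant '[[0,0,0,0.05]]'
python3 -c "
from h import *
print(r.read_state()['joint_positions'].round(2))"
```

```text
[-0.13  0.52  0.53  1.28 -0.25  1.41  2.28]
time: 4.48
ee_pos: [0.6633, -0.1955, 0.2336]
eef_rot: [-0.132, 0.991, 0.0, 0.0]
ft_force: [-0.5, 0.3, 0.4]
width: 0.0519
grip_force: 0.0
[-0.13  0.52  0.54  1.28 -0.26  1.41  2.22]
```

```bash

python3 -m pendant '[[0,0,0,0.12],[0,0,0,0.12],[0,0,0,0.12],[0,0,0,0.12],[0,0,0,0.12],[0,0,0,0.12],[0,0,0,0.12],[0,0,0,0.12]]' >/dev/null
python3 -m pendant '[[0,0,0,0.12],[0,0,0,0.12],[0,0,0,0.12],[0,0,0,0.12],[0,0,0,0.12],[0,0,0,0.12],[0,0,0,0.12],[0,0,0,0.12]]' >/dev/null
python3 -m pendant '[[0,0,0,0.12],[0,0,0,0.12],[0,0,0,0.12],[0,0,0,0.12],[0,0,0,0.12],[0,0,0,0.12],[0,0,0,0.12],[0,0,0,0.12]]' >/dev/null
python3 -m pendant '[[0,0,0,0.11],[0,0,0,0.106],[0,0,0,0]]'
python3 go.py 0.6633 -0.1948 0.063 108.3
```

```text
time: 6.73
ee_pos: [0.6635, -0.195, 0.2334]
eef_rot: [0.988, 0.152, -0.0, 0.0]
ft_force: [-0.7, 0.0, 0.1]
width: 0.0522
grip_force: 0.0
t 6.73 pos [ 0.6635 -0.195   0.2334] phi -72.48 shift [-1.000e-04 -3.000e-04  1.704e-01] turn -0.0137 j7 [-0.63] F [-0.7  0.   0.1] w 0.0522
```

```bash

python3 -m pendant '[[0,0,0.034,0],[0,0,0.034,0],[0,0,0.034,0],[0,0,0.034,0],[0,0,0.030,0],[0,0,0.004,0],[0,0,0,0]]'
python3 -m pendant '[[0,0,0,0],[0,0,0,0],[0,0,0,0],[0,0,0,0],[0,0,0,0],[0,0,0,0]]' 0.05 15
python3 go.py 0.6633 -0.1948 0.063 108.3
python3 -m pendant '[[0.00093,-0.00245,0,-0.0336],[0.00093,-0.00245,0,-0.0336],[0.00093,-0.00245,0,-0.0336],[0.00093,-0.00245,0,-0.0336],[0.00093,-0.00245,0,-0.0336],[0.00093,-0.00245,0,-0.0336],[0.00093,-0.00245,0,-0.0336],[0.00093,-0.00245,0,-0.0336]]'
python3 -m pendant '[[0,0,0,0],[0,0,0,0],[0,0,0,0]]' 
python3 go.py 0.6633 -0.1948 0.063 123.7
python3 -c "
from fit import *
ct,cs,hs,pl=fit()
p,res=solve(ct,hs,pl,[.5856,-.1891,.5887]); print(len(hs),p,res.round(2))
a=np.radians(33.73-22.5); print('peg goal',.5856+.078*np.cos(a),-.1891+.078*np.sin(a))"
```

```text
time: 7.32
ee_pos: [0.6627, -0.1951, 0.0622]
eef_rot: [0.988, 0.157, -0.001, -0.0]
ft_force: [0.3, 1.1, 0.5]
width: 0.0522
grip_force: 0.0
time: 7.82
ee_pos: [0.6634, -0.1954, 0.0638]
eef_rot: [0.988, 0.156, 0.0, -0.0]
ft_force: [-1.0, -0.4, -0.9]
width: 0.0202
grip_force: 0.0
t 7.82 pos [ 0.6634 -0.1954  0.0638] phi -72.01 shift [ 0.0001 -0.0006  0.0008] turn -0.0054 j7 [-0.55] F [-1.  -0.4 -0.9] w 0.0202
time: 8.48
ee_pos: [0.6622, -0.1752, 0.0638]
eef_rot: [0.958, 0.288, 0.0, 0.001]
ft_force: [2.7, -2.7, -1.2]
width: 0.0153
grip_force: 15.0
time: 8.73
ee_pos: [0.662, -0.1746, 0.0638]
eef_rot: [0.958, 0.287, 0.0, -0.0]
ft_force: [0.6, 0.4, 2.1]
width: 0.0154
grip_force: 15.0
t 8.73 pos [ 0.662  -0.1746  0.0638] phi -56.67 shift [-0.01    0.0176  0.0008] turn -0.0065 j7 [-0.33] F [0.6 0.4 2.1] w 0.0154
2 [ 0.5857 -0.1892  0.5861  0.0093] [-0.03  0.15  0.11  0.01 -0.08 -0.14]
peg goal 0.6621065589614158 -0.17390965978381617
```

```bash

python3 -m pendant '[[0,0,0,0],[0,0,0,0],[0,0,0,0],[0,0,-0.035,0],[0,0,-0.035,0],[0,0,-0.030,0]]' 0.4 20
python3 -m pendant '[[-0.04,-0.0058,0,0],[-0.04,-0.0058,0,0],[-0.04,-0.0058,0,0],[-0.04,-0.0058,0,0],[-0.04,-0.0058,0,0.0],[0,0,0,-0.0065],[0,0,0,0],[0,0,0,0]]' 0
python3 go.py 0.4791 -0.2602 0.127 123.7
python3 -c "
from fit import *
ct,cs,hs,pl=fit()
p,res=solve(ct,hs,pl,[.5856,-.1891,.5887]); print(len(hs),p,res.round(2))"
```

```text
time: 9.33
ee_pos: [0.6616, -0.1748, 0.1651]
eef_rot: [0.958, 0.287, -0.0, 0.0]
ft_force: [0.4, -0.2, 0.1]
width: 0.0344
grip_force: 0.0
time: 10.0
ee_pos: [0.4793, -0.2599, 0.1636]
eef_rot: [0.957, 0.29, 0.001, -0.0]
ft_force: [-0.3, -0.2, 0.4]
width: 0.001
grip_force: 0.0
t 10.0 pos [ 0.4793 -0.2599  0.1636] phi -56.25 shift [-0.0004  0.0001  0.0366] turn 0.0009 j7 [-0.18] F [-0.3 -0.2  0.4] w 0.001m.py:14: RuntimeWarning: Mean of empty slice.
  v,u=np.nonzero(m); return np.array([u.mean(),v.mean()]),len(u)
  ret = ret.dtype.type(ret / rcount)
Traceback (most recent call last):
  File "fit.py", line 26, in solve
    best=min((least_squares(f,[*p0,t]) for t in np.linspace(-.39,.39,7)),key=lambda s:s.cost)
  File "fit.py", line 26, in <genexpr>
    best=min((least_squares(f,[*p0,t]) for t in np.linspace(-.39,.39,7)),key=lambda s:s.cost)
              ~~~~~~~~~~~~~^^^^^^^^^^^
ValueError: Residuals are not finite in the initial point.
```

```bash

python3 -W ignore -c "
from fit import *
ct,cs,hs,pl=fit()
pl=np.array([434.5,299.0])
p,res=solve(ct,hs,pl,[.5856,-.1891,.5887]); print(len(hs),p,res.round(2))"
python3 -m pendant '[[0,0,0.03,0],[0,0,0.012,0],[0,0,0.008,0],[0,0,0,0],[0,0,0,0]]'
python3 -m pendant '[[0,0,0.007,0],[0,0,0.007,0],[0,0,0,0],[0,0,0,0]]'
python3 go.py 0.4791 -0.2602 0.097 123.7
```

```text
6 [ 0.5855 -0.1891  0.5888  0.0067] [ 0.22  0.01  0.05  0.    0.03  0.02 -0.07  0.09 -0.07  0.16  0.05  0.1
 -0.19 -0.35]
time: 10.62
ee_pos: [0.479, -0.2597, 0.1136]
eef_rot: [0.957, 0.291, -0.0, -0.001]
ft_force: [-1.7, 5.4, 7.2]
width: 0.0005
grip_force: 3.8
time: 10.95
ee_pos: [0.4794, -0.2602, 0.1003]
eef_rot: [0.957, 0.29, 0.0, -0.0]
ft_force: [-2.3, 4.5, 11.7]
width: 0.0005
grip_force: 6.1
t 10.95 pos [ 0.4794 -0.2602  0.1003] phi -56.23 shift [-0.0003 -0.0001  0.0033] turn 0.0012 j7 [-0.12] F [-2.3  4.5 11.7] w 0.0005
```

```bash

python3 -m pendant '[[0,0,0.003,0],[0,0,0,0],[0,0,0,0],[0,-0.005,0,0],[0,-0.005,0,0],[0,-0.004,0,0],[0,-0.004,0,0],[0,-0.004,0,0]]'
python3 -m pendant '[[0,-0.004,0,0],[0,-0.004,0,0],[0,-0.004,0,0],[0,-0.004,0,0],[0,-0.004,0,0],[0,-0.004,0,0],[0,0,0,0],[0,0,0,0]]'
python3 go.py 0.4791 -0.2602 0.097 123.7
```

```text
time: 11.62
ee_pos: [0.4693, -0.2453, 0.0993]
eef_rot: [0.957, 0.29, 0.002, 0.004]
ft_force: [5.4, -8.7, 12.5]
width: 0.0002
grip_force: 7.1
time: 12.28
ee_pos: [0.4546, -0.2237, 0.0978]
eef_rot: [0.957, 0.29, 0.001, 0.002]
ft_force: [2.7, -5.3, 2.6]
width: 0.0006
grip_force: 2.7
t 12.28 pos [ 0.4546 -0.2237  0.0978] phi -56.26 shift [0.0001 0.0439 0.001 ] turn 0.0006 j7 [-0.2] F [ 2.7 -5.3  2.6] w 0.0006
```

```bash

python3 -m pendant '[[0,-0.003,0,0],[0,-0.002,0,0],[0,0,0,0],[0,0,0,0]]'
python3 go.py 0.4791 -0.2602 0.097 123.7
python3 -m pendant '[[0,0.003,0,0],[0,0.002,0,0],[0,0,-0.03,0],[0,0,-0.04,0],[0,0,-0.04,0],[0.04,0,0,0],[0.04,0,0,0],[0.04,0,0,0]]'
python3 -m pendant '[[0.02,-0.035,0,0],[0.02,-0.035,0,0],[0.02,-0.035,0,0],[0.02,-0.035,0,0],[0,0,0,0],[0,0,0,0]]'
python3 go.py 0.494 0.253 0.2 -55
python3 -c "
from h import *
T=cam('top')['img'];S=cam('side')['img']
a=cv2.resize(T[240:340,370:480],None,fx=3.6,fy=3.6,interpolation=cv2.INTER_CUBIC);b=cv2.resize(S[295:395,270:380],None,fx=3.6,fy=3.6,interpolation=cv2.INTER_CUBIC)
cv2.imwrite('pics/k1.png',np.hstack([a,b])[:,:,::-1])"
```

```text
time: 12.62
ee_pos: [0.4519, -0.2196, 0.0978]
eef_rot: [0.957, 0.29, 0.001, 0.002]
ft_force: [3.0, -3.9, 3.6]
width: 0.0006
grip_force: 2.9
t 12.62 pos [ 0.4519 -0.2196  0.0978] phi -56.27 shift [0.0001 0.0489 0.001 ] turn 0.0005 j7 [-0.21] F [ 3.  -3.9  3.6] w 0.0006
time: 13.28
ee_pos: [0.5552, -0.1534, 0.2089]
eef_rot: [0.957, 0.291, 0.004, -0.002]
ft_force: [-0.2, 0.0, 1.7]
width: 0.0005
grip_force: 0.0
time: 13.78
ee_pos: [0.5416, 0.0086, 0.2062]
eef_rot: [0.956, 0.293, -0.001, -0.0]
ft_force: [0.2, -0.1, -0.3]
width: 0.0008
grip_force: 0.0
t 13.78 pos [0.5416 0.0086 0.2062] phi -55.9 shift [ 0.0976 -0.229   0.0063] turn -0.0157 j7 [-0.8] F [ 0.2 -0.1 -0.3] w 0.0008
```

View pics/k1.png

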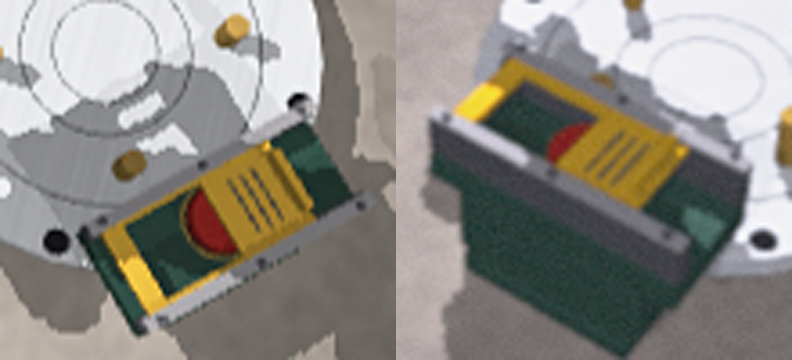

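The keeper is across: its tongue covers over half of the red head (crop left (215,220)), and it's hard against its stop. Next is the pad. I grasp along world x, clear of the chisel.

```bash

python3 -m pendant '[[0.014,-0.0328,0,0],[0.014,-0.0328,0,0],[0.014,-0.0328,0,0],[0.014,-0.0328,0,0],[0.014,-0.0328,0,0],[0.014,-0.0328,0,0],[0.0137,-0.0325,0,0],[0,0,0,-0.12]]' 1 20
python3 -m pendant '[[0,0,0,-0.122],[0,0,0,-0.122],[0,0,0,-0.122],[0,0,0,-0.122],[0,0,0,-0.122],[0,0,0,-0.122],[0,0,0,-0.122],[0,0,0,0]]'
python3 -m pendant '[[0,0,0,0],[0,0,0,0]]'
python3 go.py 0.4947 0.2535 0.026 0
```

```text
time: 14.55
ee_pos: [0.4941, 0.2566, 0.2059]
eef_rot: [0.937, 0.349, -0.0, -0.0]
ft_force: [-1.2, 0.6, -0.0]
width: 0.0458
grip_force: 0.0
time: 15.22
ee_pos: [0.4966, 0.2481, 0.2067]
eef_rot: [0.709, 0.705, -0.0, -0.0]
ft_force: [0.0, -0.0, -0.2]
width: 0.0865
grip_force: 0.0
time: 15.38
ee_pos: [0.4962, 0.2492, 0.2065]
eef_rot: [0.712, 0.702, -0.0, 0.0]
ft_force: [-0.1, 0.1, 0.1]
width: 0.0868
grip_force: 0.0
t 15.38 pos [0.4962 0.2492 0.2065] phi -0.79 shift [ 0.0043 -0.0016  0.1805] turn -0.0138 j7 [-0.36] F [-0.1  0.1  0.1] w 0.0868
```

```bash

python3 -m pendant '[[0.0043,-0.0016,0.035,0],[0,0,0.035,0],[0,0,0.035,0],[0,0,0.035,0],[0,0,0,0],[0,0,0,0],[0,0,0,0]]'
python3 go.py 0.4947 0.2535 0.026 0
```

```text
time: 15.97
ee_pos: [0.4953, 0.2546, 0.0684]
eef_rot: [0.711, 0.704, 0.001, 0.0]
ft_force: [0.5, -0.7, 0.5]
width: 0.0871
grip_force: 0.0
t 15.97 pos [0.4953 0.2546 0.0684] phi -0.55 shift [-0.0012 -0.0007  0.0424] turn -0.0096 j7 [-0.24] F [ 0.5 -0.7  0.5] w 0.0871
```

```bash

python3 -m pendant '[[-0.001,-0.0005,0.02,0],[0,0,0.015,0],[0,0,0.0065,0],[0,0,0,0],[0,0,0,0]]'
python3 go.py 0.4947 0.2535 0.026 0
python3 -m pendant '[[0,0,0,0],[0,0,0,0],[0,0,0,0],[0,0,0,0],[0,0,0,0],[0,0,0,0]]' 0.5 12
python3 -m pendant '[[0,0,0,0],[0,0,0,0],[0,0,0,0]]'
python3 go.py 0.4947 0.2535 0.026 0
```

```text
time: 16.38
ee_pos: [0.4945, 0.254, 0.0266]
eef_rot: [0.71, 0.704, 0.001, 0.0]
ft_force: [0.0, 0.5, 0.3]
width: 0.0868
grip_force: 0.0
t 16.38 pos [0.4945 0.254  0.0266] phi -0.46 shift [-0.0005  0.0002  0.0006] turn -0.0081 j7 [-0.2] F [0.  0.5 0.3] w 0.0868
time: 16.88
ee_pos: [0.4939, 0.2538, 0.0255]
eef_rot: [0.71, 0.704, 0.0, -0.0]
ft_force: [-1.2, -0.4, 4.6]
width: 0.0658
grip_force: 12.0
time: 17.13
ee_pos: [0.4939, 0.2538, 0.0254]
eef_rot: [0.71, 0.704, 0.0, -0.0]
ft_force: [-0.3, -1.3, 5.5]
width: 0.0658
grip_force: 12.0
t 17.13 pos [0.4939 0.2538 0.0254] phi -0.44 shift [-0.0003  0.0008 -0.0006] turn -0.0077 j7 [-0.2] F [-0.3 -1.3  5.5] w 0.0658
```

```bash

python3 -m pendant '[[0,0,-0.015,0],[0,0,-0.03,0],[0,0,-0.035,0],[0,0,-0.035,0],[0,0,-0.035,0],[0,0,-0.03,0],[-0.02,0.0037,0,0],[-0.035,0.0075,0,0]]'
python3 -m pendant '[[-0.035,0.0075,0,0],[-0.035,0.0075,0,0],[-0.035,0.0075,0,0],[-0.035,0.0075,0,0],[-0.035,0.0075,0,0],[-0.035,0.0075,0,0],[-0.035,0.0075,0,0],[-0.035,0.0075,0,0]]'
python3 -m pendant '[[-0.035,0.0075,0,0],[-0.035,0.0075,0,0],[-0.02,0.004,0,0],[0,0,0,0.12],[0,0,0,0.12],[0,0,0,0.12],[0,0,0,0.12],[0,0,0,0.12]]'
python3 -m pendant '[[0,0,0,0.12],[0,0,0,0.12],[0,0,0,0.12],[0,0,0,0],[0,0,0,0],[0,0,0,0]]'
python3 go.py 0.5856 -0.1891 0.0625 -56.3
```

```text
time: 17.8
ee_pos: [0.5043, 0.2023, 0.2064]
eef_rot: [0.707, 0.707, 0.002, -0.0]
ft_force: [0.8, -0.2, -1.3]
width: 0.0655
grip_force: 12.0
time: 18.47
ee_pos: [0.5621, -0.0835, 0.2048]
eef_rot: [0.71, 0.705, 0.0, -0.0]
ft_force: [0.8, 0.9, 0.2]
width: 0.0655
grip_force: 12.0
time: 19.13
ee_pos: [0.5803, -0.1721, 0.2047]
eef_rot: [0.888, 0.46, -0.0, -0.0]
ft_force: [-0.8, -0.1, 0.2]
width: 0.0654
grip_force: 12.0
time: 19.63
ee_pos: [0.5804, -0.1721, 0.2049]
eef_rot: [0.954, 0.299, -0.0, -0.0]
ft_force: [0.2, 0.2, -0.4]
width: 0.0656
grip_force: 12.0
t 19.63 pos [ 0.5804 -0.1721  0.2049] phi -55.22 shift [-0.0054  0.017   0.1423] turn 0.0189 j7 [-0.32] F [ 0.2  0.2 -0.4] w 0.0656
```

```bash

python3 -m pendant '[[-0.0054,0.017,0.02,0.0189],[0,0,0.035,0],[0,0,0.035,0],[0,0,0.025,0],[0,0,0.015,0],[0,0,0,0],[0,0,0,0],[0,0,0,0]]'
python3 go.py 0.5856 -0.1891 0.0615 -56.3
```

```text
time: 20.3
ee_pos: [0.5866, -0.1897, 0.0768]
eef_rot: [0.958, 0.288, 0.001, 0.001]
ft_force: [-0.1, -0.5, 0.2]
width: 0.0657
grip_force: 12.0
t 20.3 pos [ 0.5866 -0.1897  0.0768] phi -56.49 shift [-0.0005 -0.0011  0.0153] turn -0.0033 j7 [-0.25] F [-0.1 -0.5  0.2] w 0.0657
```

```bash

python3 -m pendant '[[-0.0005,-0.001,0.007,0],[0,0,0.004,0],[0,0,0.002,0],[0,0,0,0],[0,0,0,0]]'
python3 go.py 0.5856 -0.1891 0.0615 -56.3
python3 -m pendant '[[0,0,0.001,0],[0,0,0.001,0],[0,0,0,0],[0,0,0,0]]'
python3 go.py 0.5856 -0.1891 0.0615 -56.3
```

```text
time: 20.72
ee_pos: [0.5848, -0.1885, 0.0621]
eef_rot: [0.958, 0.288, 0.0, -0.0]
ft_force: [-0.3, -0.5, -0.5]
width: 0.0657
grip_force: 12.0
t 20.72 pos [ 0.5848 -0.1885  0.0621] phi -56.52 shift [0.0004 0.0009 0.0006] turn -0.0038 j7 [-0.24] F [-0.3 -0.5 -0.5] w 0.0657
time: 21.05
ee_pos: [0.585, -0.1887, 0.0611]
eef_rot: [0.958, 0.288, 0.0, -0.0]
ft_force: [-4.4, 1.9, 9.6]
width: 0.0654
grip_force: 12.0
t 21.05 pos [ 0.585  -0.1887  0.0611] phi -56.53 shift [ 0.0002  0.0007 -0.0004] turn -0.0039 j7 [-0.24] F [-4.4  1.9  9.6] w 0.0654
```

```bash

python3 -m pendant '[[0,0,0,0],[0,0,0,0],[0,0,0,0],[0,0,0,0],[0,0,0,0],[0,0,0,0]]' 1 20
python3 -m pendant '[[0,0,-0.01,0],[0,0,-0.03,0],[0,0,-0.035,0],[0,0,-0.035,0],[0,0,-0.03,0],[0.02,-0.024,0,0],[0.0247,-0.0292,0,0],[0.0247,-0.0292,0,0]]'
python3 -m pendant '[[0.0247,-0.0292,0,0],[0.0247,-0.0292,0,0],[0.0247,-0.0292,0,0],[0.0247,-0.0292,0,0],[0.0247,-0.0292,0,0],[0.0247,-0.0292,0,0],[0.0247,-0.0292,0,0],[0.0247,-0.0292,0,-0.1]]'
python3 -m pendant '[[0,0,0,-0.1],[0,0,0,0],[0,0,0,0]]'
python3 go.py 0.633 0.222 0.031 -45
python3 -W ignore - <<'E'
from fit import *
ct=cam('top');cs=cam('side')
W=np.array([.5856,-.1891,.048])
pred=lambda q:(hullbox(ct,cyl(*q,.066,.014))[0],hullbox(cs,cyl(*q,.066,.014))[0])
print('pred',pred(W))
for n in('top','side'):
  for o in r.outline_of('pad',n): print(n,round(o['score'],2),cent(o['mask'])[0],o['mask'].sum())
  for t in ('lid','chisel','seal_a'): print(t,[(round(o['score'],2),cent(o['mask'])[0].round(1).tolist()) for o in r.outline_of(t,n)][:2])
a=cv2.resize(ct['img'][200:320,335:465],None,fx=3,fy=3,interpolation=cv2.INTER_CUBIC);b=cv2.resize(cs['img'][270:390,285:415],None,fx=3,fy=3,interpolation=cv2.INTER_CUBIC)
cv2.imwrite('pics/p1.png',np.hstack([a,b])[:,:,::-1])
E
```

```text
time: 21.55
ee_pos: [0.5847, -0.1886, 0.0599]
eef_rot: [0.958, 0.288, -0.0, -0.0]
ft_force: [-0.1, -0.3, 0.3]
width: 0.086
grip_force: 0.0
time: 22.22
ee_pos: [0.5972, -0.0814, 0.2015]
eef_rot: [0.958, 0.287, 0.001, 0.0]
ft_force: [0.9, 0.8, 0.1]
width: 0.0871
grip_force: 0.0
time: 22.88
ee_pos: [0.633, 0.2244, 0.2006]
eef_rot: [0.942, 0.335, 0.0, 0.0]
ft_force: [1.1, -0.2, -0.1]
width: 0.087
grip_force: 0.0
time: 23.13
ee_pos: [0.6332, 0.2216, 0.2007]
eef_rot: [0.925, 0.381, 0.0, 0.0]
ft_force: [0.5, -1.0, -0.8]
width: 0.0869
grip_force: 0.0
t 23.13 pos [0.6332 0.2216 0.2007] phi -45.24 shift [ 1.000e-04 -5.000e-04  1.697e-01] turn -0.0042 j7 [-0.77] F [ 0.5 -1.  -0.8] w 0.0869
pred (array([399.3742, 252.8978]), array([355.8192, 314.0977]))
top 0.65 [399.7308 253.7338] 665
top 0.57 [207.8702 344.208 ] 678
lid [(0.86, [263.6, 273.0])]
chisel [(0.75, [230.6, 275.8])]
seal_a [(0.61, [200.5, 216.6]), (0.52, [267.7, 214.1])]
side 0.85 [211.3729 247.7458] 354
side 0.74 [379.9035 446.0239] 3722
side 0.67 [354.8686 313.4243] 601
side 0.33 [368.883  316.3079] 6291
lid [(0.68, [288.4, 242.9]), (0.6, [283.1, 254.2])]
chisel [(0.56, [267.8, 240.0])]
seal_a [(0.72, [330.6, 235.3]), (0.29, [288.7, 242.7])]
```

View pics/p1.png

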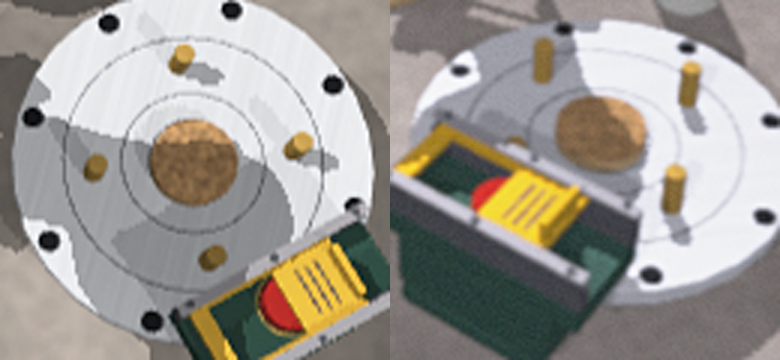

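The pad lies flat inside the inner ring (crop (193,162)), within about 2 mm, and the lock holds. Now the stone.

```bash

python3 -m pendant '[[0,0,0.035,0],[0,0,0.035,0],[0,0,0.03,0],[0,0,0.015,0],[0,0,0,0],[0,0,0,0]]'
python3 go.py 0.633 0.222 0.031 -45
```

```text
time: 24.13
ee_pos: [0.6334, 0.2221, 0.0857]
eef_rot: [0.924, 0.382, -0.0, 0.0]
ft_force: [0.4, -0.0, 0.8]
width: 0.0871
grip_force: 0.0
t 24.13 pos [0.6334 0.2221 0.0857] phi -45.08 shift [-0.0003 -0.0003  0.0547] turn -0.0015 j7 [-0.72] F [ 0.4 -0.   0.8] w 0.0871
```

```bash

python3 -m pendant '[[0,0,0.02,0],[0,0,0.02,0],[0,0,0.01,0],[0,0,0.0045,0],[0,0,0,0],[0,0,0,0]]'
python3 -m pendant '[[0,0,0,0],[0,0,0,0],[0,0,0,0],[0,0,0,0],[0,0,0,0],[0,0,0,0],[0,0,0,0],[0,0,0,0]]' 0.5 25
python3 go.py 0.633 0.222 0.031 -45
python3 -m pendant '[[0,0,-0.01,0],[0,0,-0.02,0],[0,0,-0.03,0],[0,0,-0.035,0],[0,0,-0.035,0],[0,0,-0.03,0],[0,0,0,0]]'
python3 go.py 0.585 -0.1891 0.2 -56.3
```

```text
time: 24.63
ee_pos: [0.634, 0.2223, 0.032]
eef_rot: [0.924, 0.382, 0.001, 0.0]
ft_force: [0.5, 0.1, 0.3]
width: 0.087
grip_force: 0.0
time: 25.3
ee_pos: [0.6334, 0.2223, 0.031]
eef_rot: [0.924, 0.382, 0.0, -0.0]
ft_force: [-0.8, 1.1, 5.2]
width: 0.0672
grip_force: 25.0
t 25.3 pos [0.6334 0.2223 0.031 ] phi -45.07 shift [-0.0005 -0.0001 -0.    ] turn -0.0012 j7 [-0.69] F [-0.8  1.1  5.2] w 0.0672
time: 25.88
ee_pos: [0.6354, 0.2219, 0.1972]
eef_rot: [0.924, 0.382, 0.004, 0.0]
ft_force: [0.7, 0.6, -2.2]
width: 0.0677
grip_force: 25.0
t 25.88 pos [0.6354 0.2219 0.1972] phi -45.1 shift [-0.3258  0.2555 -0.0041] turn 0.1955 j7 [-0.77] F [ 0.7  0.6 -2.2] w 0.0677
```

```bash

python3 -m pendant '[[-0.015,0.0118,0,0],[-0.028,0.022,0,0],[-0.028,0.022,0,0],[-0.028,0.022,0,0],[-0.028,0.022,0,0],[-0.028,0.022,0,0],[-0.028,0.022,0,0],[-0.028,0.022,0,0]]'
python3 -m pendant '[[-0.028,0.022,0,0],[-0.028,0.022,0,0],[-0.028,0.022,0,0],[-0.0195,0.0155,0,0],[-0.011,0.0082,0,0],[0,0,0,0.1],[0,0,0,0.0955],[0,0,0,0]]'
python3 -m pendant '[[0,0,0,0],[0,0,0,0],[0,0,0,0]]'
python3 go.py 0.585 -0.1891 0.081 -56.3
```

```text
time: 26.55
ee_pos: [0.5999, -0.0456, 0.1901]
eef_rot: [0.924, 0.382, -0.0, -0.0]
ft_force: [-0.2, 0.2, -2.6]
width: 0.0676
grip_force: 25.0
time: 27.22
ee_pos: [0.5827, -0.1887, 0.19]
eef_rot: [0.958, 0.288, -0.001, -0.0]
ft_force: [-0.2, 0.1, -2.8]
width: 0.0674
grip_force: 25.0
time: 27.47
ee_pos: [0.5832, -0.1882, 0.1904]
eef_rot: [0.957, 0.291, -0.0, -0.0]
ft_force: [-0.9, -0.6, -2.8]
width: 0.0673
grip_force: 25.0
t 27.47 pos [ 0.5832 -0.1882  0.1904] phi -56.12 shift [0.001  0.0018 0.1094] turn 0.0031 j7 [-0.31] F [-0.9 -0.6 -2.8] w 0.0673
```

```bash

python3 -m pendant '[[0.001,0.0018,0.02,0],[0,0,0.03,0],[0,0,0.025,0],[0,0,0.015,0],[0,0,0.006,0],[0,0,0,0],[0,0,0,0],[0,0,0,0]]'
python3 go.py 0.585 -0.1891 0.081 -56.3
```

```text
time: 28.13
ee_pos: [0.5858, -0.1899, 0.096]
eef_rot: [0.957, 0.29, 0.001, 0.001]
ft_force: [0.5, -0.4, -2.0]
width: 0.0675
grip_force: 25.0
t 28.13 pos [ 0.5858 -0.1899  0.096 ] phi -56.26 shift [-0.0003 -0.0011  0.015 ] turn 0.0008 j7 [-0.25] F [ 0.5 -0.4 -2. ] w 0.0675
```

```bash

python3 -m pendant '[[0,-0.0008,0.007,0],[0,0,0.004,0],[0,0,0.002,0],[0,0,0,0],[0,0,0,0]]'
python3 -m pendant '[[0,0,0.001,0],[0,0,0.001,0],[0,0,0,0],[0,0,0,0]]'
python3 go.py 0.585 -0.1891 0.081 -56.3
```

```text
time: 28.55
ee_pos: [0.5845, -0.1888, 0.0815]
eef_rot: [0.957, 0.29, -0.0, -0.0]
ft_force: [-0.2, -0.3, -2.1]
width: 0.0676
grip_force: 25.0
time: 28.88
ee_pos: [0.5847, -0.1889, 0.0809]
eef_rot: [0.957, 0.29, 0.0, -0.0]
ft_force: [-4.9, 3.4, 11.8]
width: 0.0675
grip_force: 25.0
t 28.88 pos [ 0.5847 -0.1889  0.0809] phi -56.28 shift [ 0.0001  0.0003 -0.0001] turn 0.0004 j7 [-0.24] F [-4.9  3.4 11.8] w 0.0675
```

Contact is firm. I release, lift and look.

```bash

python3 -m pendant '[[0,0,0,0],[0,0,0,0],[0,0,0,0],[0,0,0,0],[0,0,0,0],[0,0,0,0]]' 1 20
python3 -m pendant '[[0,0,-0.01,0],[0,0,-0.03,0],[0,0,-0.035,0],[0,0,-0.035,0],[0,0,-0.01,0],[0.02,-0.024,0,0],[0.0247,-0.0292,0,0],[0.0247,-0.0292,0,0]]'
python3 -m pendant '[[0.0247,-0.0292,0,0],[0.0247,-0.0292,0,0],[0.0247,-0.0292,0,0],[0.0247,-0.0292,0,0],[0,0,0,0],[0,0,0,0]]'
python3 -W ignore - <<'E'
from fit import *
ct=cam('top');cs=cam('side')
W=(.5856,-.1891,.062)
print('pred',[hullbox(c,cyl(*W,.068,.024))[0] for c in(ct,cs)])
for n in('top','side'):
  for o in r.outline_of('stone',n): print(n,round(o['score'],2),cent(o['mask'])[0],o['mask'].sum())
a=cv2.resize(ct['img'][200:320,335:465],None,fx=3,fy=3,interpolation=cv2.INTER_CUBIC);b=cv2.resize(cs['img'][270:390,285:415],None,fx=3,fy=3,interpolation=cv2.INTER_CUBIC)
cv2.imwrite('pics/s1.png',np.hstack([a,b])[:,:,::-1])
E
```

```text
time: 29.38
ee_pos: [0.5846, -0.1888, 0.0795]
eef_rot: [0.957, 0.29, -0.0, -0.0]
ft_force: [0.3, -0.2, 0.4]
width: 0.0867
grip_force: 0.0
time: 30.05
ee_pos: [0.5964, -0.0815, 0.2004]
eef_rot: [0.957, 0.289, 0.001, -0.0]
ft_force: [0.5, -0.3, -0.9]
width: 0.0868
grip_force: 0.0
time: 30.55
ee_pos: [0.614, 0.0732, 0.1995]
eef_rot: [0.956, 0.293, -0.0, 0.0]
ft_force: [-0.2, -1.5, 0.2]
width: 0.0869
grip_force: 0.0
pred [array([400.8857, 251.0173]), array([356.4415, 307.5554])]
top 0.7 [136.4247 218.3906] 1262
top 0.7 [432.5343 299.8084] 861
top 0.66 [400.8763 252.3068] 792
top 0.53 [153.2254 177.0952] 315
side 0.84 [356.4885 307.0413] 823
side 0.84 [285.1777 194.553 ] 557
side 0.64 [319.1057 194.1301] 123
```

View pics/s1.png

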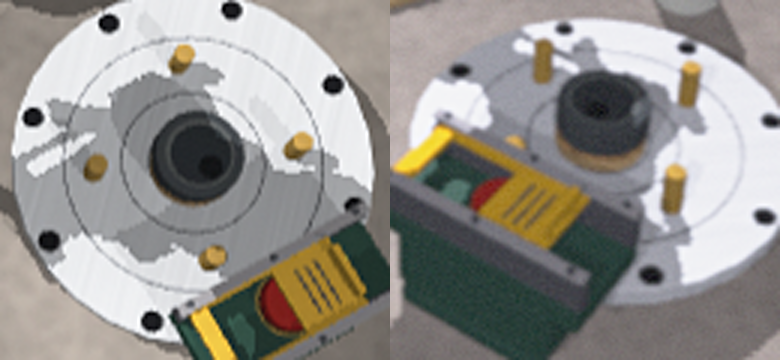

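The stone lies flat and centred on the pad (crop left (198,155), right (602,120)), within about 2–3 mm, and the lock is still closed. I hand it in.

```bash
python3 -c "
from bench import r
print(r.close_job())"
```

```text
the job is handed in; nothing more can be done
None
```

The turntable is locked, and the pad and stone lie flat and within about 3 mm of the wheel's centre in the last pictures; I handed the job in at about 31 s, but it returned no verdict.

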